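Staple box through the sprung flap of a desk tidy

ROBOT

A 7-joint arm with a two-finger parallel gripper is mounted at the origin on the work surface. World frame = base frame: x ahead of the robot, y to its left, z up, the work surface at z = 0. Lengths are in mm, angles in rad, forces in N, time in s.
With the tool pointing down it reaches from about 425 to 1025 mm from the base axis. Payload 3.6 kg.
Tool frame: the origin (TCP) lies at the very end of the fingers, on their centre line; the grasp point (between the pads) lies 19 mm behind it; z points along the fingers, y is the line along which they close (so a half turn about z gives the same grasp; the last joint's range is limited). The gripper opens to 85 mm and grips with 20 to 120 N. Pads are 22 mm wide; open, the fingers measure 114 mm over their backs; the gripper's body (76 mm by 85 mm) begins 54 mm behind the grasp point. The pads swing forward as they close: fully open they stand 13 mm farther back than shut.
Start: joints at [-1.438, 0.591, 0.048, 1.609, -0.033, 0.943, -0.034], TCP at [162.312, 706.601, 231.302] pointing down, gripper open.
Joint ranges: [-2.69, 2.69], [-0.47, 2.24], [-1.27, 1.36], [0.19, 2.51], [-1.53, 4.68], [0.08, 2.07], [-3.09, 3.09]. Speed limits (rad/s): [2.57, 2.57, 3.14, 3.14, 3.14, 3.14, 3.14].

INTERFACE

Orientations are given as [roll, pitch, yaw] about the fixed x, y, z axes, in that order (R = Rz(yaw) Ry(pitch) Rx(roll)).
In Python, from bench import ctrl gives the robot as it stands.
- The arm moves only by the tool apply_moves, never from a script. Its argument "moves" is one flat list of numbers, 7 for each row, row after row: the turn, a rotation vector about the tool's x, y, z in rad, then the shift along the tool's x, y, z in cm, then the finger opening in cm, from 0 to 8.54. In form: [rx, ry, rz, tx, ty, tz, claw, rx, ry, rz, tx, ty, tz, claw, ...]. A call has 1 to 20 rows; each row shifts and turns the commanded pose from where the row before left it, along the tool's axes as they then stand; what a row does not reach is not made up. A row lasts 1/8 s, in which the tool goes at most 62.5 mm and 10.7 degrees, less where a joint would pass 70% of its speed; a pose out of reach is approached as far as the arm can. A call with a gripper value outside its range is refused whole. The fingers move at their own pace and stop on an object; "newtons" is the grip in N (left out, the last holds). Time passes only in rows, so rows that do not move let the fingers close. It gives the time, the measured TCP pose, the force, the opening and the grip force at its end, in the units of the state.
- ctrl.observe(): the state, without advancing time (a new reading comes with each control period).
- ctrl.get_image(name): name is "side" or "top" or "wrist"; returns the picture (384x512x3 uint8, red, green, blue); there is no depth.
- ctrl.camera_model(name): a dict with "fx", "fy", "cx", "cy" (pixels), "pose" (4x4, takes a point from camera to world coordinates); the wrist camera has in their place "mount" (4x4, takes a point from camera to tool coordinates, whose origin is the TCP and whose axes are the flange's). Camera axes: x right, y down, z forward; pixel columns grow to the right and rows downward; lengths in mm; the calibration is good to about 2 mm. A picture is of the moment at which its call begins: read the wrist's pose just before it. camera_model takes no time and is no camera call.
- ctrl.close_job(): hands the job in; it is judged then, once.
The state is a dict: "time_s": time; "joint_pos": joint angles; "qvel": joint speeds; "joint_efforts": joint torques, N m; "ee_pos": TCP position; "tcp_rot": TCP orientation; "force": force on the tool from outside, world axes, zero at the start; "wrist_torque": the same for the moment, N m; "opening": opening from 0.0 (shut) to 1.0 (fully open); "grasp_force": force on a finger pad.
Only numpy, scipy, OpenCV 4.12 (cv2) and the standard library are available. Lean on these libraries where they do the work, as an engineer would, in place of code of your own. Each camera call takes 0.05 s, during which the arm holds its last target. There are 200 camera calls.

TASK

Put the blue staple box away in the bin of the wooden desk tidy without grasping it: push the orange self-closing flap well open with one fingertip and, while holding it open, use the other finger to gently push the box along the ledge through the gateway until it drops into the bin. Do not use the box to shove the flap, never pinch or lift the box, and leave everything else on the desk where it stands. Finish with the fingers withdrawn and the flap swung shut.

Things in the scene. Friction and masses are not known exactly. Their poses are not given: they have to be found in the camera images.
- tidy: Light wooden desk tidy, fixed, 276 x 160 mm, open from above: a flat ledge, then a gateway with an orange flap, then an open-topped bin. Origin: on the desk surface under the step where the ledge ends, mid-width; +x points from ledge through gateway into the bin, +y to the flap's hinge side, z up.
- tidy_ledge (a point): Middle of the ledge's flat top, 60 mm above the desk. The ledge runs from tidy x = -150 to 0 mm, y = -80 to +80 mm, without side rails; axes as the tidy's.
- tidy_bin (a point): Middle of the bin's floor, 6 mm above the desk, so the step down from the ledge is 54 mm. Inside: tidy x = 0 to 119 mm, y = -73 to +73 mm. Its three outer walls are 7 mm thick and stand 82 mm above the desk.
- tidy_gate (a point): Middle of the gateway at ledge level (tidy x = -3, y = 0 mm, 60 mm above the desk). Clear from tidy y = -67 mm (a square steel post, 12 mm wide, 40 mm tall) to y = +61 mm (a round hinge post, 10 mm thick, 42 mm tall); no top bar.
- flap (a joint): Opening angle of the orange flap, rad: 0 shut across the gateway, up to 1.6 swung into the bin (only that way). Upright plate 118 mm long, 33 mm high, 4 mm thick, 63 to 96 mm above the desk, on an upright hinge at its +y end. A light spring (0.03 N m shut, 0.1 N m at 80 degrees) swings it shut when let go.
- staple_box: Blue card box of staples with a white band, 40 (its x) x 44 (its y) x 30 mm (z), about 90 g, loose. Origin at its centre. It starts flat on the ledge, its x axis within 0.2 rad of the tidy's x, centre at tidy y = -28 to -8 mm (the side away from the hinge), x = -105 to -70 mm.
- flap_hinge (a point): Point on the flap's hinge line, half-way up the flap (tidy x = -3, y = +64 mm, 79.5 mm above the desk); axes as the tidy's.
- flap_edge (a point): Middle of the flap's free end, 122 mm from the hinge line, half-way up; moves with the flap.
- stapler: Green plastic stapler 130 x 34 x 53 mm lying on the desk beside the tidy (its -y side), long axis x; origin under its middle. Bystander.
- pencil_cup: Steel pencil cup, 72 mm across, 95 mm high, pencils up to about 150 mm, on the tidy's +y side beside the bin; origin under its middle. Bystander.
- paperweight: Round green glass paperweight, 68 mm across, 40 mm high, on the tidy's +y side beside the ledge; origin under its middle. Bystander.
- coaster: White ceramic coaster, 92 mm across, 8 mm thick, on the tidy's -y side beside the bin; origin under its middle. Bystander.
There are look-alikes about, which are no part of the job. There is more than one size of the staple_box; the one meant has the size given above.

How it is judged (in metres and radians):
On the way, in this order (a step that is already met when the one before it is completed fails the run):
1. a finger has pushed the flap open by 0.5 rad (about 30 degrees) or more while the staple box is still on the ledge, its centre at least 12 mm before the step (value of joint flap above 0.5 rad and contact force between the fingers and flap above 0.05 N and x of staple_box in the frame of tidy below -0.012 m and z of staple_box in the frame of tidy above 0.065 m), for 0.1 s.
2. the staple box has gone over the step (centre below ledge height) with a finger still holding the flap open by more than 0.5 rad (value of joint flap above 0.5 rad and contact force between the fingers and flap above 0.05 N and x of staple_box in the frame of tidy above 0 m and z of staple_box in the frame of tidy below 0.055 m), for 0.1 s.
At the end, for the whole second after the job is handed in: The staple box rests inside the bin (its centre within the bin and less than 45 mm above the desk), the flap is shut (under 0.08 rad), and the stapler, cup, paperweight and coaster are within 15 mm of where they stood (x of staple_box in the frame of tidy between 0 and 0.12 m and y of staple_box in the frame of tidy between -0.075 and 0.075 m and z of staple_box in the frame of tidy below 0.045 m and value of joint flap below 0.08 rad and linear speed of staple_box below 0.02 m/s and distance of each of stapler, pencil_cup, paperweight, coaster from where it was at the start of the episode below 0.015 m); the robot touches nothing.
It fails at once if the staple box is lifted (its centre more than 95 mm above the desk; on the ledge it is at 75 mm) (height (world z) of staple_box above 0.095 m).
It fails at once if the staple box shoves the flap (more than 1.5 N between them) (contact force between staple_box and flap above 1.5 N).
It fails at once if the fingers press on the staple box with more than 12 N (contact force between the fingers and staple_box above 12 N).
It fails at once if a bystander is moved by more than 15 mm (distance of any of stapler, pencil_cup, paperweight, coaster from where it was at the start of the episode above 0.015 m).
It also fails if it takes over 35 s, if anything falls off the work surface, if the arm or the gripper's body presses on something with over 40 N, if the wrist force passes 120 N, or if a joint passes its speed limit or range.

## Working session

There is one attempt and no reset: what is moved stays moved. The work goes in short steps, Python scripts to look and compute and a tool call to move; the robot and the scene stay as the last step left them, time stands still between calls to the robot, and variables do not carry over. Pictures are saved under pics/ and viewed, at most 10 in all, crops included, and the job is handed in when it is done.

Besides the shell and the picture viewer there is one more tool, called in YAML: its name, and indented under it one key for each argument. apply_moves: Moves the arm, as the interface text tells. Its arguments: {"type":"object","properties":{"moves":{"type":"array","items":{"type":"number"}},"newtons":{"type":"number"}},"required":["moves"]}

```bash
mkdir -p pics; ls; python3 - <<'E'
from bench import ctrl
import cv2,numpy as np
s=ctrl.observe();print(s)
for n in("side","top"):
    im=ctrl.get_image(n);cv2.imwrite(f"pics/{n}0.png",im[:,:,::-1])
    m=ctrl.camera_model(n);print(n,{k:np.round(v,3).tolist() if k in('pose','mount') else v for k,v in m.items()})
m=ctrl.camera_model("wrist");print(m)
E
```

```text
pics
{'time_s': 0.0, 'joint_pos': array([-1.43851589,  0.5921228 ,  0.04826915,  1.6098142 , -0.03331806,
        0.9426868 , -0.0337041 ]), 'qvel': array([ 0.00013172, -0.0006695 ,  0.00054961,  0.00033843,  0.00087638,
       -0.00034638,  0.0002643 ]), 'joint_efforts': array([-2.75282389e-05, -5.48679864e+01,  1.54644527e+00, -1.98134726e+01,
        9.30666720e-03,  8.42242880e-03, -2.06457038e-06]), 'ee_pos': array([162.08995291, 705.80939648, 230.14052032]), 'tcp_rot': array([-3.13936776e+00,  9.44064738e-05,  2.91590384e+00]), 'force': array([-0.18268983, -0.23192455,  0.38877122]), 'wrist_torque': array([-0.04706545, -0.01450617, -0.0399267 ]), 'grasp_force': 0.0, 'opening': 0.9997042545677555}
side {'fx': 357.96386399875445, 'fy': 357.96386399875445, 'cx': 250.89149422105223, 'cy': 190.32681912133998, 'pose': [[0.923, -0.281, 0.264, 387.872], [-0.385, -0.631, 0.673, -455.556], [-0.023, -0.723, -0.69, 565.298], [0.0, 0.0, 0.0, 1.0]]}
top {'fx': 399.57632610870183, 'fy': 399.57632610870183, 'cx': 259.2816056712232, 'cy': 190.99307137089227, 'pose': [[0.029, -0.999, 0.024, 528.667], [-1.0, -0.029, -0.003, 18.601], [0.004, -0.024, -1.0, 1009.515], [0.0, 0.0, 0.0, 1.0]]}
{'fx': 301.5796081591756, 'fy': 301.5796081591756, 'cx': 257.42237226596586, 'cy': 191.45725360277152, 'mount': array([[ 4.94068977e-04, -9.54678374e-01, -2.97638972e-01,
         7.63845332e+01],
       [ 9.99999828e-01,  3.77620662e-04,  4.48740334e-04,
        -3.71941799e-02],
       [-3.16008067e-04, -2.97639143e-01,  9.54678397e-01,
        -1.41948165e+02],
       [ 0.00000000e+00,  0.00000000e+00,  0.00000000e+00,
         1.00000000e+00]])}
```

View pics/top0.png

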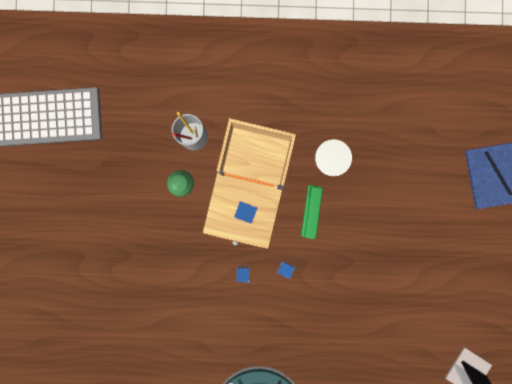

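View pics/side0.png

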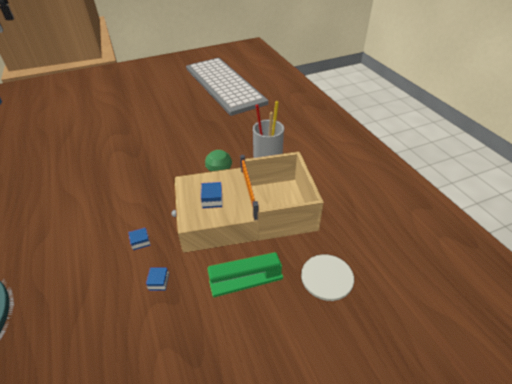

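The top view shows three blue boxes: one on the ledge at (246,212), and two on the desk at (243,275) and (286,270). The one on the ledge fits the description. The tidy's hinge post is at (222,173) and its square post at (280,187).

```bash
cat > h.py <<'E'
import cv2,numpy as np
from bench import ctrl
def ray(n,uv,z,pose=None):
    m=ctrl.camera_model(n);T=m['pose'] if pose is None else pose
    d=T[:3,:3]@np.array([(uv[0]-m['cx'])/m['fx'],(uv[1]-m['cy'])/m['fy'],1]);o=T[:3,3]
    return (o+d*(z-o[2])/d[2])[:2]
E
python3 - <<'E'
from h import *
im=cv2.imread('pics/top0.png');hsv=cv2.cvtColor(im,cv2.COLOR_BGR2HSV)
def cs(lo,hi,a):
    m=cv2.inRange(hsv,lo,hi);c,_=cv2.findContours(m,0,1);return [k for k in c if cv2.contourArea(k)>a]
for c in cs((100,120,60),(125,255,255),60):
    r=cv2.minAreaRect(c)
    if r[0][0]<400:
        for z in(90,22):
            q=np.array([ray('top',p,z) for p in cv2.boxPoints(r)])
            print('blue',np.round(r[0]),z,q.mean(0).round(1),[round(float(np.linalg.norm(q[i]-q[i+1])),1) for i in(0,1)],np.degrees([np.arctan2(*(q[i+1]-q[i])[::-1]) for i in (0,1)]).round(1))
c=cs((12,60,140),(28,190,255),800)
c=max(c,key=cv2.contourArea); r=cv2.boxPoints(cv2.minAreaRect(c))
print('wood',cv2.contourArea(c),r.round(1).tolist())
r=r[np.argsort(r[:,1])]; # two top (far), two bottom
far=[ray('top',p,82) for p in r[:2]];near=[ray('top',p,60) for p in r[2:]]
print('far',far,'near',near)
for c in cs((5,170,150),(12,255,255),15):
    r=cv2.minAreaRect(c);print('orange',r,[ray('top',p,96).round(1).tolist() for p in cv2.boxPoints(r)])
for uv in((222,173),(280,187)): print(ray('top',uv,102))
cv2.imwrite('pics/crop.png',cv2.resize(im[110:290,190:340],None,fx=3.3,fy=3.3,interpolation=cv2.INTER_CUBIC))
E
```

```text
blue [242. 274.] 90 [358.5  48.3] [25.2, 29.6] [ -88.4 -178.3]
blue [242. 274.] 22 [345.9  50.5] [27.1, 31.8] [ -88.4 -178.3]
blue [286. 270.] 90 [371.8 -50.6] [26.6, 29.7] [ -25.1 -114.9]
blue [286. 270.] 22 [360.2 -55.7] [28.5, 31.9] [ -25.1 -114.9]
blue [245. 212.] 90 [501.5  46.3] [35.7, 39.8] [ -18.8 -108.9]
blue [245. 212.] 22 [499.5  48.3] [38.4, 42.8] [ -18.8 -108.9]
wood 8023.0 [[200.1999969482422, 233.1999969482422], [228.10000610351562, 117.0999984741211], [296.0, 133.39999389648438], [268.1000061035156, 249.60000610351562]]
far [array([721.15874298,  93.13811055]), array([687.69069698, -66.33501719])] near [array([447.36307681, 152.40115043]), array([413.42408532,  -9.68955103])]
[588.95711141 101.36261607]
[560.95421481 -31.35123474]
```

View pics/crop.png

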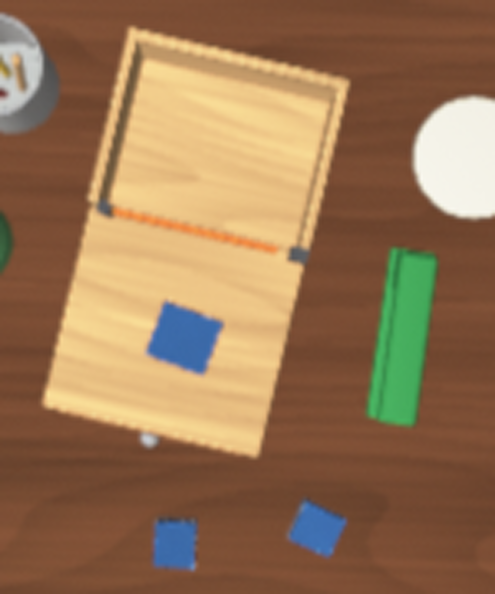

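The crop confirms it. The box on the ledge measures about 38x42 mm, which fits 40x44. The two on the desk, about 28x32 mm, are the smaller size. The tidy's origin is about (579, 39) at yaw -12°, and the box is at tidy (-77, -9).

Plan: align the closing line with world x. The rear finger pushes the box, the front finger pushes the flap, and both move along tidy +x.

apply_moves:
  moves: [0, 0, 0.1495, 0, 0, 0, 8.54, 0, 0, 0.1495, 0, 0, 0, 8.54, 0, 0, 0.1495, 0, 0, 0, 8.54, 0, 0, 0.1495, 0, 0, 0, 8.54, 0, 0, 0.1495, 0, 0, 0, 8.54, 0, 0, 0.1495, 0, 0, 0, 8.54, 0, 0, 0.1495, 0, 0, 0, 8.54, 0, 0, 0.1495, 0, 0, 0, 8.54, 0, 0, 0.1495, 0, 0, 0, 8.54]

```text
time_s: 1.23
ee_pos: [162.0, 706.2, 230.6]
tcp_rot: [-3.141, 0.001, 1.566]
force: [0.8, 0.6, 1.0]
opening: 0.999
grasp_force: 0.0
```

apply_moves:
  moves: [0, 0, 0, -4.1, 2.15, 0.3, 8.54, 0, 0, 0, -4.1, 2.15, 0.3, 8.54, 0, 0, 0, -4.1, 2.15, 0.3, 8.54, 0, 0, 0, -4.1, 2.15, 0.3, 8.54, 0, 0, 0, -4.1, 2.15, 0.3, 8.54, 0, 0, 0, -4.1, 2.15, 0.3, 8.54, 0, 0, 0, -4.1, 2.15, 0.3, 8.54, 0, 0, 0, -4.1, 2.15, 0.3, 8.54, 0, 0, 0, -4.1, 2.15, 0.3, 8.54, 0, 0, 0, -4.1, 2.15, 0.3, 8.54, 0, 0, 0, -4.1, 2.15, 0.3, 8.54, 0, 0, 0, -4.1, 2.15, 0.3, 8.54, 0, 0, 0, -4.1, 2.15, 0.3, 8.54, 0, 0, 0, -4.1, 2.15, 0.3, 8.54, 0, 0, 0, -4.1, 2.15, 0.3, 8.54, 0, 0, 0, -3.9, 2.15, 0.3, 8.54, 0, 0, 0, 0, 0, 0, 8.54, 0, 0, 0, 0, 0, 0, 8.54]

```text
time_s: 3.48
ee_pos: [505.4, 52.9, 183.0]
tcp_rot: [-3.14, -0.0, 1.57]
force: [-0.1, -0.2, -0.6]
opening: 0.997
grasp_force: 0.0
```

```bash
python3 - <<'E'
from h import *
for n in("side","wrist"):
    cv2.imwrite(f"pics/{n}1.png",ctrl.get_image(n)[:,:,::-1])
a=cv2.imread('pics/side1.png')[60:300,120:360];b=cv2.imread('pics/wrist1.png')
cv2.imwrite('pics/c1.png',np.hstack([cv2.resize(a,(384,384)),cv2.resize(b,(416,384))]))
E
```

```text
(no output)
```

View pics/c1.png

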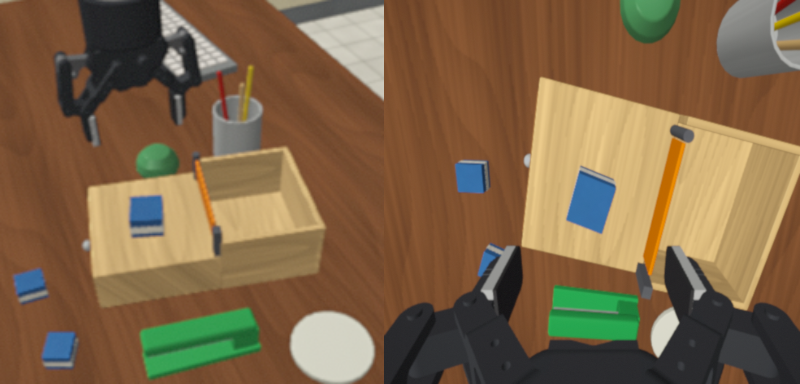

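The wrist view shows the box ahead between the fingers, around (592,200), with the flap at (665,195). The side view shows the fingertips at about (180,149) and (232,136) in full-image pixels.

```bash
python3 - <<'E'
from h import *
from scipy.spatial.transform import Rotation as R
m=ctrl.camera_model('side');T=m['pose']
for uv in((180,148.8),(232.5,136.3)):
    d=T[:3,:3]@np.array([(uv[0]-m['cx'])/m['fx'],(uv[1]-m['cy'])/m['fy'],1]);o=T[:3,3]
    print('tip',(o+d*(52.9-o[1])/d[1]).round(1))
s=ctrl.observe();W=np.eye(4);W[:3,:3]=R.from_euler('xyz',s['tcp_rot']).as_matrix();W[:3,3]=s['ee_pos'];P=W@ctrl.camera_model('wrist')['mount']
im=cv2.imread('pics/wrist1.png');hsv=cv2.cvtColor(im,cv2.COLOR_BGR2HSV)
O=np.array([579,39.3]);a=np.radians(-12);ex=np.array([np.cos(a),np.sin(a)]);ey=np.array([-ex[1],ex[0]])
t=lambda p:np.array([(p-O)@ex,(p-O)@ey]).round(1)
c,_=cv2.findContours(cv2.inRange(hsv,(100,120,60),(125,255,255)),0,1);c=max(c,key=cv2.contourArea)
q=np.array([ray('wrist',p,90,P) for p in cv2.boxPoints(cv2.minAreaRect(c))]);print('box',t(q.mean(0)),[t(k).tolist() for k in q])
c,_=cv2.findContours(cv2.inRange(hsv,(8,170,150),(18,255,255)),0,1);c=max(c,key=cv2.contourArea)
print('flap top',[t(ray('wrist',p,z,P)).tolist() for z in (96,63) for p in cv2.boxPoints(cv2.minAreaRect(c))])
# ledge left corners in wrist view px (scaled image)
f=512/416
for uv in((541-384,78),(523-384,245)): print('ledge corner',t(ray('wrist',(uv[0]*f,uv[1]),60,P)))
E
```

```text
tip [458.4  52.9 193.3]
tip [555.   52.9 191.2]
box [-76.3  -8.2] [[-98.0, -27.6], [-92.9, 16.1], [-55.5, 11.6], [-58.8, -33.0]]
flap top [[-14.2, -56.2], [-14.3, 61.1], [-0.7, 60.0], [1.5, -58.0], [-3.1, -74.9], [-3.2, 59.3], [12.3, 58.1], [14.8, -77.0]]
ledge corner [-146.6   77.2]
ledge corner [-145.2  -78.7]
```

apply_moves:
  moves: [0, 0, 0, 0, 0, 2.5, 8.54, 0, 0, 0, 0, 0, 2.5, 8.54, 0, 0, 0, 0, 0, 2.0, 8.54, 0, 0, 0, 0, 0, 2.0, 8.54, 0, 0, 0, 0, 0, 1.5, 8.54, 0, 0, 0, 0, 0, 1.0, 8.54, 0, 0, 0, 0, 0, 0.6, 8.54, 0, 0, 0, 0, 0, 0.4, 8.54, 0, 0, 0, 0, 0, 0, 8.54, 0, 0, 0, 0, 0, 0, 8.54]

```text
time_s: 4.82
ee_pos: [506.3, 52.4, 58.6]
tcp_rot: [3.141, -0.0, 1.57]
force: [0.4, -0.6, 0.5]
opening: 0.997
grasp_force: 0.0
```

```bash
python3 - <<'E'
from h import *
a=ctrl.get_image('side')[100:270,130:350,::-1];b=ctrl.get_image('wrist')[:,:,::-1]
cv2.imwrite('pics/c2.png',np.hstack([cv2.resize(a,(400,310)),cv2.resize(b,(400,310))]))
E
```

```text
(no output)
```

View pics/c2.png

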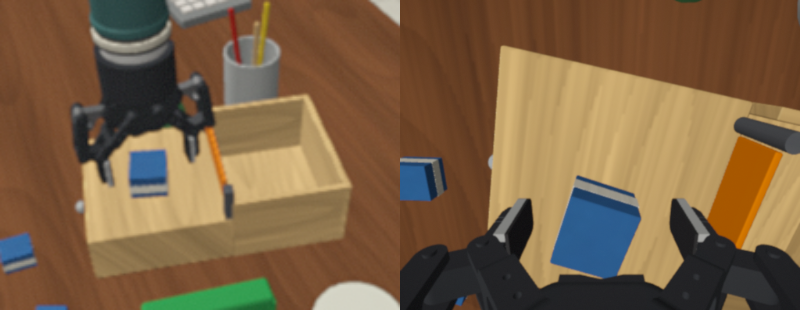

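Both fingers are in place with the box and flap untouched, so I'm starting the push.

apply_moves:
  moves: [0, 0, 0, -0.1, 0.49, 0, 8.54, 0, 0, 0, -0.1, 0.49, 0, 8.54, 0, 0, 0, -0.1, 0.49, 0, 8.54, 0, 0, 0, -0.1, 0.49, 0, 8.54, 0, 0, 0, -0.1, 0.49, 0, 8.54, 0, 0, 0, -0.1, 0.49, 0, 8.54, 0, 0, 0, -0.1, 0.49, 0, 8.54, 0, 0, 0, -0.1, 0.49, 0, 8.54, 0, 0, 0, -0.1, 0.49, 0, 8.54, 0, 0, 0, -0.1, 0.49, 0, 8.54, 0, 0, 0, -0.1, 0.49, 0, 8.54, 0, 0, 0, 0, 0, 0, 8.54]

```text
time_s: 6.42
ee_pos: [561.1, 41.0, 58.4]
tcp_rot: [3.14, 0.001, 1.57]
force: [-0.9, 0.2, -0.6]
opening: 0.999
grasp_force: 0.5
```

```bash
python3 - <<'E'
from h import *
a=ctrl.get_image('side')[100:270,130:350,::-1];b=ctrl.get_image('wrist')[:,:,::-1]
cv2.imwrite('pics/c3.png',np.hstack([cv2.resize(a,(400,310)),cv2.resize(b,(400,310))]))
E
```

```text
(no output)
```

View pics/c3.png

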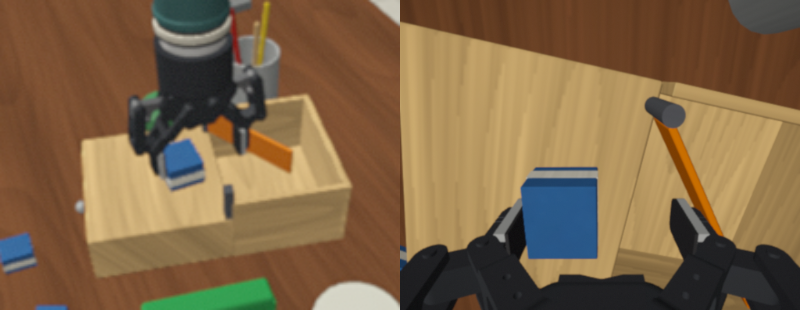

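The box is flush on the rear pad, with its front edge still before the step at wrist pixel (598,215). The flap is held about 0.65 rad open. I'll keep pushing.

apply_moves:
  moves: [0, 0, 0, -0.1, 0.49, 0, 8.54, 0, 0, 0, -0.1, 0.49, 0, 8.54, 0, 0, 0, -0.1, 0.49, 0, 8.54, 0, 0, 0, -0.1, 0.49, 0, 8.54, 0, 0, 0, -0.1, 0.49, 0, 8.54, 0, 0, 0, -0.1, 0.49, 0, 8.54, 0, 0, 0, -0.1, 0.49, 0, 8.54, 0, 0, 0, -0.1, 0.49, 0, 8.54, 0, 0, 0, -0.1, 0.49, 0, 8.54, 0, 0, 0, -0.1, 0.49, 0, 8.54, 0, 0, 0, 0, 0, 0, 8.54, 0, 0, 0, 0, 0, 0, 8.54]

```text
time_s: 8.02
ee_pos: [610.1, 30.9, 58.6]
tcp_rot: [3.139, 0.001, 1.57]
force: [0.6, -1.3, -0.2]
opening: 1.0
grasp_force: 0.4
```

```bash
python3 - <<'E'
from h import *
a=ctrl.get_image('side')[100:270,130:350,::-1];b=ctrl.get_image('wrist')[:,:,::-1]
cv2.imwrite('pics/c4.png',np.hstack([cv2.resize(a,(400,310)),cv2.resize(b,(400,310))]))
E
```

```text
(no output)
```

View pics/c4.png

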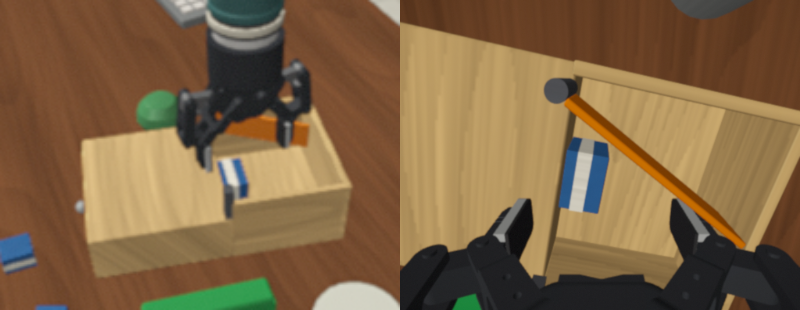

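The box has dropped and stands on its end in the bin against the step, at wrist pixel (585,175). The flap is still held about 0.9 rad open. Now I'll withdraw.

apply_moves:
  moves: [0, 0, 0, 0, 0, 0, 8.54, 0, 0, 0, 0.1, -0.49, 0, 8.54, 0, 0, 0, 0.1, -0.49, 0, 8.54, 0, 0, 0, 0.1, -0.49, 0, 8.54, 0, 0, 0, 0, 0, -1, 8.54, 0, 0, 0, 0, 0, -2, 8.54, 0, 0, 0, 0, 0, -2.5, 8.54, 0, 0, 0, 0, 0, -2.5, 8.54, 0, 0, 0, 0, 0, -2.5, 8.54, 0, 0, 0, 0, 0, -2.5, 8.54, 0, 0, 0, 0, -2, -2, 8.54, 0, 0, 0, 0, -2, 0, 8.54, 0, 0, 0, 0, 0, 0, 8.54, 0, 0, 0, 0, 0, 0, 8.54, 0, 0, 0, 0, 0, 0, 8.54, 0, 0, 0, 0, 0, 0, 8.54, 0, 0, 0, 0, 0, 0, 8.54, 0, 0, 0, 0, 0, 0, 8.54, 0, 0, 0, 0, 0, 0, 8.54, 0, 0, 0, 0, 0, 0, 8.54]

```text
time_s: 10.62
ee_pos: [554.2, 34.4, 208.3]
tcp_rot: [-3.142, 0.0, 1.57]
force: [0.6, 0.6, -0.5]
opening: 0.997
grasp_force: 0.0
```

```bash
python3 - <<'E'
from h import *
a=ctrl.get_image('side')[100:270,130:350,::-1];b=ctrl.get_image('wrist')[:,:,::-1]
cv2.imwrite('pics/c5.png',np.hstack([cv2.resize(a,(400,310)),cv2.resize(b,(400,310))]))
E
```

```text
(no output)
```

View pics/c5.png

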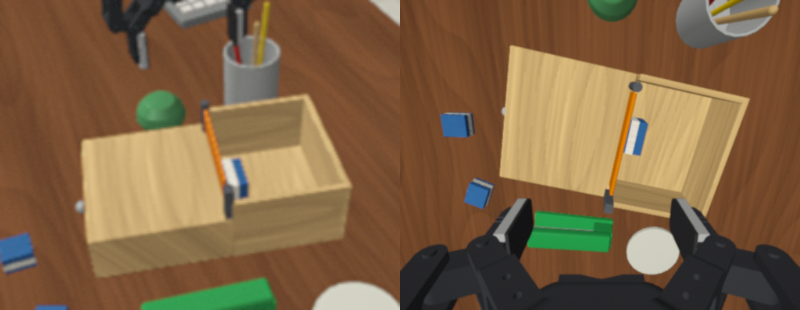

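The flap is shut across the gateway at wrist pixel (622,140). The box is at rest in the bin at (637,137), and the bystanders haven't moved.

```bash
python3 -c "
from bench import ctrl
print(ctrl.close_job())"
```

```text
the job is handed in; nothing more can be done
None
```

The job is handed in: the staple box is in the bin, the flap is shut, the fingers are withdrawn, and nothing else on the desk appears to have moved in the last pictures; no verdict came back.

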